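Close up the cases in a salon caddy and hold it level

ROBOT

A 6-joint arm with a two-finger parallel gripper is mounted at the origin on a cart in front of the work surface, level with it; the furniture and walls round the work are solid. World frame = base frame: x ahead of the robot, y to its left, z up, the work surface at z = 0. Lengths are in m, angles in rad, forces in N, time in s.
With the tool pointing down it reaches from about 0.35 to 0.775 m from the base axis. Payload 5.5 kg.
Tool frame: the origin (TCP) lies between the finger pads; the fingertips stand 22 mm ahead of it and the grasp point (between the pads) lies 3 mm ahead of it (env.finger_overhang is the distance from the TCP to the fingertips, in m); y points along the fingers, x is the direction in which the jaws open and shut, and the axes are right-handed (so a half turn about y gives the same grasp; the last joint's range is limited). The gripper opens to 85 mm and grips with 20 to 120 N. Pads are 22 mm wide; open, the fingers measure 114 mm over their backs; the gripper's body (76 mm by 85 mm) begins 54 mm behind the grasp point. The pads swing forward as they close: fully open they stand 13 mm farther back than shut.
Start: joints at [1.058, 0.313, 0.046, 1.304, 0, 1.431], TCP at [0.209, 0.536, 0.253] pointing down, gripper open.
Joint ranges: [-2.76, 2.76], [-0.86, 1.69], [-1.03, 1.26], [-2.2, 2.34], [-1.47, 1.5], [-3.14, 3.14]. Speed limits (rad/s): [2.57, 2.57, 3.14, 3.14, 3.14, 3.14].

INTERFACE

Orientations are given as a unit quaternion [w, x, y, z].
In Python, from workcell import monitor, cams, job, env gives the robot as it stands.
- The arm moves only by the tool drive_tool, never from a script. Its argument "plan" is text: rows parted by semicolons, each of 7 numbers parted by spaces: the opening, from -1 (shut) to 1 (fully open), then the shift along the tool's x, y, z in mm, then the turn, a rotation vector about the tool's x, y, z in degrees. In form: gripper x y z rx ry rz; .... A call has 1 to 8 rows; each row shifts and turns the pose as measured when the row begins, along the tool's axes as they then stand; what a row does not reach is not made up. A row lasts 1/8 s, in which the tool goes at most 62.5 mm and 10.7 degrees, less where a joint would pass 70% of its speed; a pose out of reach is approached as far as the arm can. A call is refused whole if a number of a shift passes 62.5 or a number of a turn 10.7, either way. A call with a gripper value outside its range is refused whole. The fingers move at their own pace and stop on an object; "grip_force" is the grip in N (left out, the last holds). Time passes only in rows, so rows that do not move let the fingers close. It gives the time, the measured TCP pose, the force and the opening at its end, in the units of the state.
- monitor.get_state(): the state, without advancing time (a new reading comes with each control period).
- cams.read_camera(name): name is "scene" or "top"; returns (picture, depth): 384x512x3 uint8, red, green, blue; 384x512 float32, m along the optical axis (not along the pixel's ray), 0 where there is no reading.
- cams.calibration(name): a dict with "fx", "fy", "cx", "cy" (pixels), "R" (3x3) and "t" (3): a world point X has camera coordinates R X + t. Camera axes: x right, y down, z forward; pixel columns grow to the right and rows downward; lengths in m; the calibration is good to about 2 mm. A picture is of the moment at which its call begins. calibration takes no time and is no camera call.
- job.hand_in(): hands the job in, once; it reports no verdict.
The state is a dict: "clock": time; "joint_pos": joint angles; "qvel": joint speeds; "tau": joint torques, N m; "tcp_pos": TCP position; "orientation": TCP orientation; "wrist_force": force on the tool from outside, world axes, zero at the start; "ft_torque": the same for the moment, N m; "finger_gap": finger opening in m.
Only numpy, scipy, OpenCV 4.12 (cv2) and the standard library are available. Lean on these libraries where they do the work, as an engineer would, in place of code of your own. Each camera call takes 0.05 s, during which the arm holds its last target.

TASK

In the grey carrying caddy, slide the case with the orange lid along its lane until it butts flush against the case with the blue lid, so that nothing slides about when the caddy is carried. Then take the caddy by its bar handle with the black grip and lift it about 10 cm straight up off the worktop, level, with everything still in its place. Finish while still holding it there, steady and level: do not put it down or let go. Leave the other things on the worktop alone.

Things in the scene. Friction and masses are not known exactly. Their poses are not given: they have to be found in the camera images.
- caddy: Grey plastic carrying caddy, loose on the worktop: 184 mm (x) by 290 mm (y), rim 18 mm high, walls 4 mm, floor top 5 mm above its underside. Origin: centre of its underside; y along its length, z up. The cases' lane is on the -x side, a fixed tint brush and the timer on the +x side. about 0.5 kg loaded, centre of mass within 20 mm of the handle's middle. A push of a few newtons can slide it
- lane_stop (a point): Fixed on the caddy: centre of the stop's face at the lane's +y end, at caddy x = -60, y = +139.5 mm, 20 mm up; the stop is 33 mm high. The straight lane runs from it along the caddy's -y, 56 mm wide, between the rim and a rib whose top is 15 mm above the caddy's underside
- handle_grip (a point): Middle of the bar handle with the black rubber grip, over the caddy's centre, 82 mm above its underside. The bar runs along the caddy's y: 112 mm long, 24 mm thick (x), 20 mm high (z), top 92 mm above the underside, on two posts 98 mm apart. Axes parallel to the caddy's. Grasp it from above across its 24 mm; 25 to 60 N of grip is ample, a much harder one makes it tremble
- case_orange_mid (a point): Centre (half-way up) of the loose orange-lidded case: 52 (x) x 60 (y) x 50 mm (z), about 50 g, standing on the caddy's floor in the lane, axes parallel to the caddy's. A gap of 22 to 60 mm separates it from the blue case on its +y side; behind it (-y) the lane is empty for 90 mm or more. It slides easily. Flush: faces touching, centres 60 mm apart
- case_blue_mid (a point): Centre (half-way up) of the case with the blue lid, the same size and weight, loose in the lane but already against the stop at the lane's +y end, centre 109 mm from the caddy's middle. It stays there
- timer_mid (a point): Centre of the loose orange and white twist timer, 62 mm across, 37 mm high, riding in a shallow pocket of the caddy at its +x, -y corner. It stays there
- timer_pocket (a point): Centre of that pocket, fixed on the caddy, 18 mm above its floor (where the timer's centre belongs)
- pot: Bystander: round lidded cream pot, 90 mm across, 32 mm high, loose; origin at the centre of its underside
- dropper: Bystander: amber dropper bottle, 33 mm across, 102 mm high, loose and easily tipped; origin at the centre of its underside
- lime_clip: Bystander: lime-green hair clip, 18 x 104 x 15 mm, loose; origin at the centre of its underside
Things that resemble listed ones, but are neither listed nor needed, are in the scene too. What is shaped like the part that bears case_orange_mid but turquoise is not meant.

How it is judged:
By the outcome, as a careful person would: the job done as asked, in the order asked, and still so for the second after the job is handed in, while the arm keeps its last pose, push and grip.
It also fails if it takes over 40 s, if anything falls off the work surface, if the arm or the gripper's body presses on something with over 40 N, if the wrist force passes 120 N, or if a joint passes its speed limit or range.

## Working session

There is one attempt and no reset: what is moved stays moved. The work goes in short steps, Python scripts to look and compute and a tool call to move; the robot and the scene stay as the last step left them, time stands still between calls to the robot, and variables do not carry over. Pictures are saved under pics/ and viewed, and the job is handed in when it is done.

Besides the shell and the picture viewer there is one more tool, called by a JSON object that holds its "op" and its "data", one argument or row to a line. drive_tool: Moves the arm, as the interface text tells. Its arguments: {"type":"object","properties":{"plan":{"type":"string"},"grip_force":{"type":"number"}},"required":["plan"]}

```bash
mkdir -p pics; ls; cat > h.py <<'E'
import numpy as np, cv2
from workcell import monitor, cams, job, env
def snap(n,tag):
    p,d=cams.read_camera(n); cv2.imwrite(f'pics/{tag}.png',p[:,:,::-1]); np.savez(f'pics/{tag}.npz',p=p,d=d); return p,d
def world(n,d):
    c=cams.calibration(n); R=np.array(c['R']);t=np.array(c['t'])
    v,u=np.mgrid[0:384,0:512]
    C=np.stack([(u-c['cx'])/c['fx']*d,(v-c['cy'])/c['fy']*d,d],-1)
    return (C-t)@R
def ray(n,u,v,z):
    c=cams.calibration(n); R=np.array(c['R']);t=np.array(c['t'])
    o=-R.T@t; r=R.T@np.array([(u-c['cx'])/c['fx'],(v-c['cy'])/c['fy'],1]); return o+r*(z-o[2])/r[2]
E
python3 - <<'E'
from h import *
print(monitor.get_state())
for n in('scene','top'): snap(n,n+'0'); c=cams.calibration(n); print(n,c, -np.array(c['R']).T@np.array(c['t']))
E
```

```text
pics
{'clock': 0.0, 'joint_pos': array([ 1.05837284e+00,  3.14018336e-01,  4.49784732e-02,  1.30357394e+00,
       -2.99861033e-05,  1.43119027e+00]), 'qvel': array([ 0.00024527, -0.00103581, -0.00032361, -0.00104583,  0.00084375,
        0.00045034]), 'tau': array([ 9.39498059e-04, -4.80627215e+01,  2.98532063e+01,  1.92036980e-02,
       -1.49718267e-04, -8.85373652e-06]), 'tcp_pos': array([0.20922999, 0.53508623, 0.25239841]), 'orientation': array([-0.58370892,  0.58429776,  0.39810115, -0.39924366]), 'wrist_force': array([-0.16364778, -0.22604635, -0.07099907]), 'ft_torque': array([-0.00384557,  0.00727057, -0.00909732]), 'finger_gap': 0.08538795706338505}
scene {'fx': 392.12242525085856, 'fy': 392.12242525085856, 'cx': 253.47903619789713, 'cy': 189.5341815650124, 'R': array([[ 0.51885483, -0.85452919,  0.02386476],
       [-0.40733644, -0.27167821, -0.87193347],
       [ 0.75157614,  0.44268591, -0.48904243]]), 't': array([-0.14413472,  0.32499839,  0.67831685])} [-0.30263807 -0.33515366  0.61854243]
top {'fx': 361.45996180310743, 'fy': 361.45996180310743, 'cx': 249.3669103599827, 'cy': 193.8512366788493, 'R': array([[ 3.64036215e-03, -9.99831909e-01, -1.79694630e-02],
       [-9.80901347e-01, -7.56824368e-05, -1.94505891e-01],
       [ 1.94471836e-01,  1.83343424e-02, -9.80736742e-01]]), 't': array([0.15097197, 0.49411341, 0.85248451])} [0.31834269 0.13535424 0.93488374]
```

View pics/scene0.png

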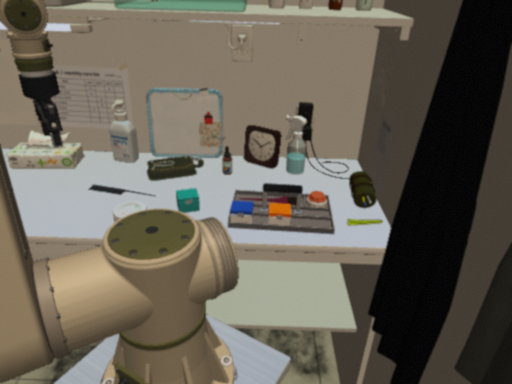

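View pics/top0.png

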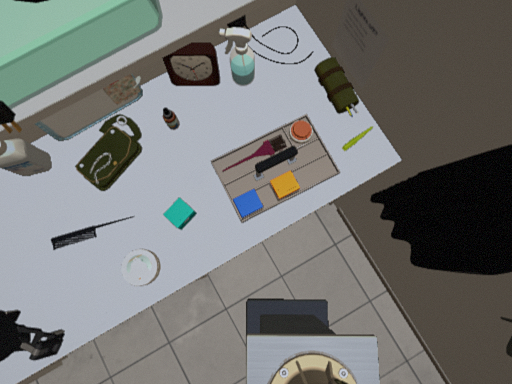

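```bash
python3 - <<'E'
from h import *
from scipy.spatial.transform import Rotation as Ro
q=monitor.get_state()['orientation']; print(Ro.from_quat([q[1],q[2],q[3],q[0]]).as_matrix().round(3)); print(env.finger_overhang)
E
```

```text
[[ 0.364 -0.001 -0.931]
 [ 0.931 -0.001  0.364]
 [-0.002 -1.     0.   ]]
0.022
```

```bash
cat > m.py <<'E'
from h import *
import sys
def meas(tag,dz=0.0):
    f=np.load(f'pics/{tag}.npz'); p,d=f['p'],f['d']; n='top'
    W=world(n,d); hsv=cv2.cvtColor(p,cv2.COLOR_RGB2HSV)
    roi=np.zeros((384,512),bool); roi[80:240,180:360]=1
    out={}
    for nm,lo,hi,z in(('orange',(12,180,150),(25,255,255),.055),('blue',(105,150,80),(125,255,255),.055),('timer',(0,120,120),(11,255,255),.042),('grip',(0,0,0),(180,255,45),.092)):
        m=cv2.inRange(hsv,lo,hi).astype(bool)&roi
        k,l,s,c=cv2.connectedComponentsWithStats(m.astype(np.uint8))
        if k<2: print(nm,'none');continue
        for i in np.argsort(-s[1:,4])[:2]+1:
            mm=l==i
            top=mm&(W[...,2]>z+dz-.008)
            if top.sum()<30: print(nm,s[i],c[i],'z',np.median(W[mm][:,2]));continue
            pts=W[top]
            v,u=np.where(top)
            P=np.array([ray(n,a,b,z+dz)[:2] for a,b in zip(u,v)])
            r=cv2.minAreaRect((P*1000).astype(np.float32))
            print(nm,s[i][4],c[i].round(1),'z',np.median(pts[:,2]).round(4),'depthmean',pts[:,:2].mean(0).round(4),'rayrect',np.round(r[0],1),np.round(r[1],1),round(r[2],1))
    return p,d,W
if __name__=='__main__': meas(sys.argv[1],float(sys.argv[2]) if len(sys.argv)>2 else 0)
E
python3 m.py top0
python3 - <<'E'
import cv2
p=cv2.imread('pics/top0.png')[90:240,190:360]
cv2.imwrite('pics/top0c.png',cv2.resize(p,None,fx=4,fy=4,interpolation=cv2.INTER_CUBIC))
E
```

```text
orange 457 [284.4 184.1] z 0.0536 depthmean [0.5176 0.0646] rayrect [517.4  64.3] [49.7 58.1] 27.0
blue 470 [247.6 202.7] z 0.0535 depthmean [0.4701 0.156 ] rayrect [470.8 156. ] [49.4 56.7] 26.9
timer 280 [301.  129.7] z 0.0399 depthmean [0.6685 0.0172] rayrect [669.1  16.8] [39.1 41.5] 88.8
timer [298 189   1   1   1] [298. 189.] z 0.03788658081933798
grip 399 [275.9 159.3] z 0.0908 depthmean [0.5685 0.0879] rayrect [571.8  87.5] [ 21.2 108.6] 27.3
grip [319  80  35  33 320] [335.846875  93.353125] z 0.041217122439033416
```

View pics/top0c.png

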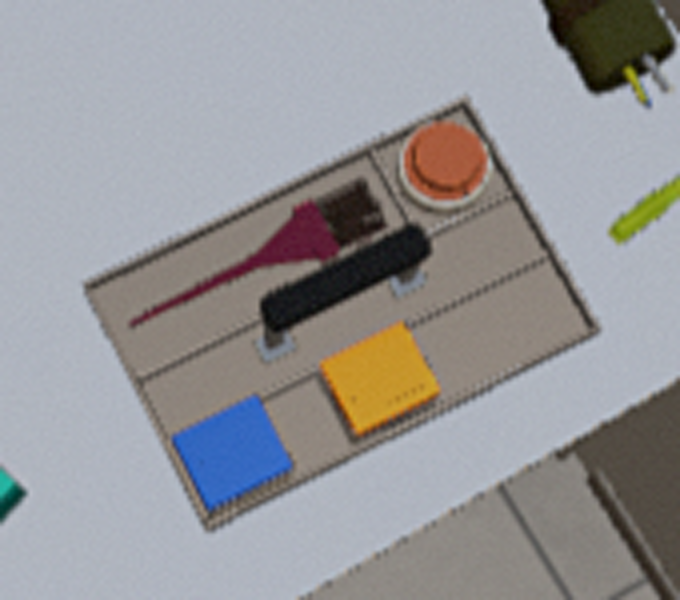

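{"op": "drive_tool", "data": {
  "plan": "-1 0 0 0 0 10.4 0; -1 0 0 0 0 10.4 0; -1 0 0 0 0 10.4 0; -1 0 0 0 0 10.4 0; -1 0 0 0 0 0 0",
  "grip_force": 30
}}

```text
clock: 0.72
tcp_pos: [0.2085, 0.5338, 0.2497]
orientation: [-0.687, 0.691, 0.156, -0.16]
wrist_force: [0.9, 0.5, 0.3]
finger_gap: 0.0002
```

```bash
cat > g.py <<'E'
from h import *
import sys
from scipy.spatial.transform import Rotation as Ro
def go(t,yaw=27.0):
    s=monitor.get_state(); q=s['orientation']; R=Ro.from_quat([q[1],q[2],q[3],q[0]])
    x=np.array([np.cos(np.radians(yaw)),np.sin(np.radians(yaw)),0]); y=np.array([0,0,-1.]); z=np.cross(x,y)
    T=Ro.from_matrix(np.stack([x,y,z],1))
    print('t',round(s['clock'],2),'pos',s['tcp_pos'].round(4),'gap',round(s['finger_gap'],4),'F',s['wrist_force'].round(2),'M',s['ft_torque'].round(2))
    print('shift mm',(R.inv().apply(np.array(t)-s['tcp_pos'])*1000).round(1),'turn deg',np.degrees((R.inv()*T).as_rotvec()).round(2))
if __name__=='__main__': go([float(a) for a in sys.argv[1:4]],float(sys.argv[4]) if len(sys.argv)>4 else 27.)
E
python3 g.py .5425 .0155 .20
```

```text
t 0.72 pos [0.2085 0.5338 0.2497] gap 0.0002 F [0.86 0.46 0.29] M [-0.    0.02  0.04]
shift mm [  75.1   51.8 -611.8] turn deg [ 0.24 -1.16 -0.36]
```

{"op": "drive_tool", "data": {
  "plan": "-1 6 0 -50 0 -1.1 0; -1 6 0 -50 0 0 0; -1 6 0 -50 0 0 0; -1 6 0 -50 0 0 0; -1 6 0 -50 0 0 0; -1 6 0 -50 0 0 0; -1 6 0 -50 0 0 0; -1 6 0 -50 0 0 0"
}}

```text
clock: 1.72
tcp_pos: [0.4415, 0.1951, 0.2493]
orientation: [-0.682, 0.686, 0.177, -0.181]
wrist_force: [0.3, 0.7, 0.2]
finger_gap: 0.0002
```

```bash
python3 g.py .5425 .0155 .20
```

```text
t 1.73 pos [0.4415 0.1951 0.2493] gap 0.0002 F [0.28 0.65 0.23] M [-0.02 -0.07 -0.03]
shift mm [   0.6   50.2 -205.8] turn deg [ 0.25  2.28 -0.37]
```

{"op": "drive_tool", "data": {
  "plan": "-1 0 0 -50 0 2 0; -1 0 0 -50 0 0 0; -1 0 0 -50 0 0 0; -1 0 0 -50 0 0 0; -1 0 0 0 0 0 0; -1 0 20 0 0 0 0; -1 0 20 0 0 0 0"
}}

```text
clock: 2.6
tcp_pos: [0.5399, 0.009, 0.2094]
orientation: [-0.684, 0.688, 0.172, -0.174]
wrist_force: [-0.2, 0.3, -0.9]
finger_gap: 0.0002
```

```bash
python3 g.py .5425 .0155 .10; python3 -c "
from h import *
snap('top','top1')
p=cv2.imread('pics/top1.png')[60:240,160:390];cv2.imwrite('pics/top1c.png',cv2.resize(p,None,fx=3,fy=3))"
```

```text
t 2.6 pos [0.5399 0.009  0.2094] gap 0.0002 F [-0.17  0.26 -0.89] M [0.01 0.07 0.05]
shift mm [  5.8 109.3   5. ] turn deg [ 0.28  1.32 -0.24]
```

View pics/top1c.png

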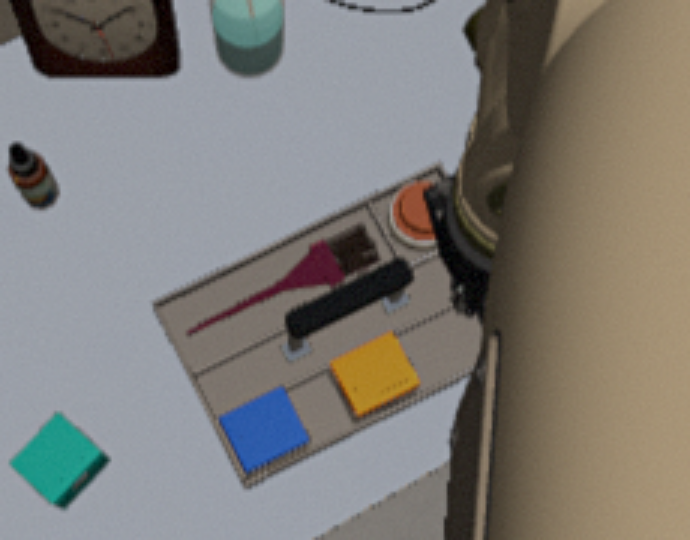

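{"op": "drive_tool", "data": {
  "plan": "-1 4 30 2 0 1.3 0; -1 0 30 2 0 0 0; -1 0 30 0 0 0 0; -1 0 30 0 0 0 0; -1 0 20 0 0 0 0; -1 0 0 0 0 0 0"
}}

```text
clock: 3.4
tcp_pos: [0.5368, 0.0196, 0.0644]
orientation: [-0.685, 0.687, 0.169, -0.175]
wrist_force: [-0.2, -0.0, 0.5]
finger_gap: 0.0001
```

```bash
python3 g.py .5407 .0145 .047
```

```text
t 3.4 pos [0.5368 0.0196 0.0644] gap 0.0001 F [-0.24 -0.04  0.51] M [-0.   -0.01 -0.01]
shift mm [ 1.2 17.4 -6.3] turn deg [ 0.02  1.12 -0.48]
```

{"op": "drive_tool", "data": {
  "plan": "-1 1 10 -5 0 1 -0.4; -1 0 8 0 0 0 0; -1 0 0 0 0 0 0"
}}

```text
clock: 3.78
tcp_pos: [0.5416, 0.0158, 0.0478]
orientation: [-0.687, 0.688, 0.167, -0.165]
wrist_force: [-0.3, -0.2, -0.2]
finger_gap: -0.0
```

```bash
python3 g.py .5407 .0145 .047; python3 -c "
from h import *
snap('top','top2');snap('scene','sc2')
a=cv2.imread('pics/top2.png')[60:240,160:390];b=cv2.imread('pics/sc2.png')[120:270,200:400]
cv2.imwrite('pics/top2c.png',cv2.resize(a,None,fx=3,fy=3));cv2.imwrite('pics/sc2c.png',cv2.resize(b,None,fx=4,fy=4))"
```

```text
t 3.77 pos [0.5416 0.0158 0.0478] gap -0.0 F [-0.32 -0.22 -0.25] M [ 0.01  0.03 -0.03]
shift mm [-1.4  0.8 -0.8] turn deg [0.13 0.2  0.12]
```

View pics/top2c.png

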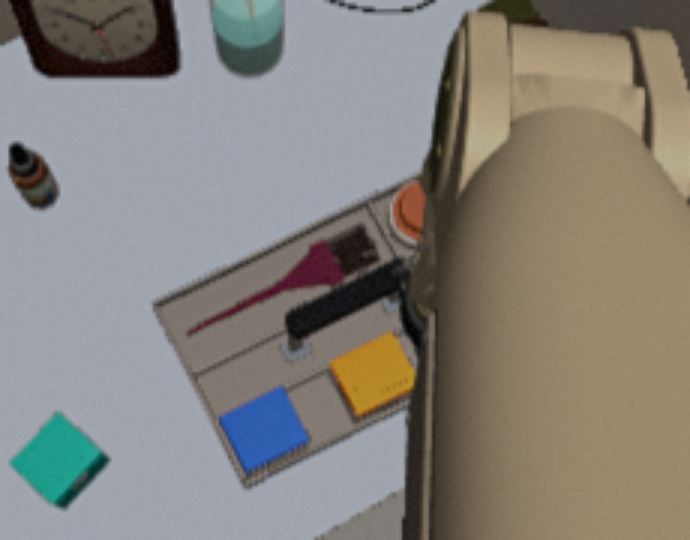

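View pics/sc2c.png

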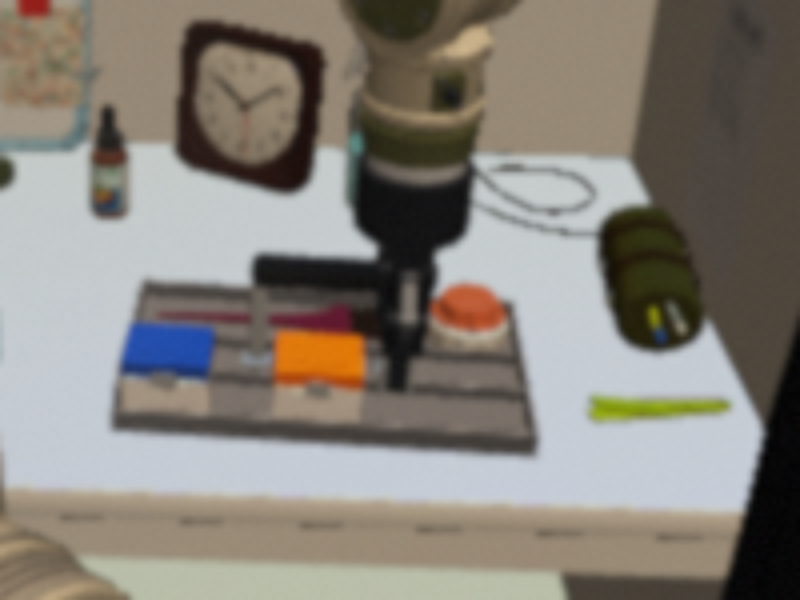

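{"op": "drive_tool", "data": {
  "plan": "-1 -1 0 8 0 0 0; -1 0 0 6 0 0 0; -1 0 0 6 0 0 0; -1 0 0 6 0 0 0; -1 0 0 6 0 0 0; -1 0 0 6 0 0 0; -1 0 0 6 0 0 0; -1 0 0 0 0 0 0"
}}

```text
clock: 4.88
tcp_pos: [0.5198, 0.0576, 0.0491]
orientation: [-0.686, 0.688, 0.168, -0.165]
wrist_force: [0.3, -0.3, 0.9]
finger_gap: -0.0
```

```bash
python3 g.py .5407 .0145 .047; python3 -c "
from h import *
snap('top','top3');snap('scene','sc3')
b=cv2.imread('pics/sc3.png')[120:270,200:400]
cv2.imwrite('pics/sc3c.png',cv2.resize(b,None,fx=4,fy=4))"; python3 m.py top3
```

```text
t 4.88 pos [0.5198 0.0576 0.0491] gap -0.0 F [ 0.34 -0.31  0.89] M [ 0.02 -0.02  0.04]
shift mm [ -1.1   2.3 -47.9] turn deg [0.19 0.24 0.22]
orange 197 [265.9 190. ] z 0.0533 depthmean [0.5012 0.1108] rayrect [499.  101.8] [49.1 43.8] 26.0
blue 472 [247.5 202.8] z 0.0534 depthmean [0.4698 0.1561] rayrect [470.5 156.3] [49.4 57.8] 27.1
timer none
grip 193 [265.5 164.3] z 0.0908 depthmean [0.5565 0.1125] rayrect [560.6 109.4] [21.1 59.3] 27.3
grip [180  80  39   5 181] [199.02762431  82.11049724] z 0.014667982189996605
```

View pics/sc3c.png

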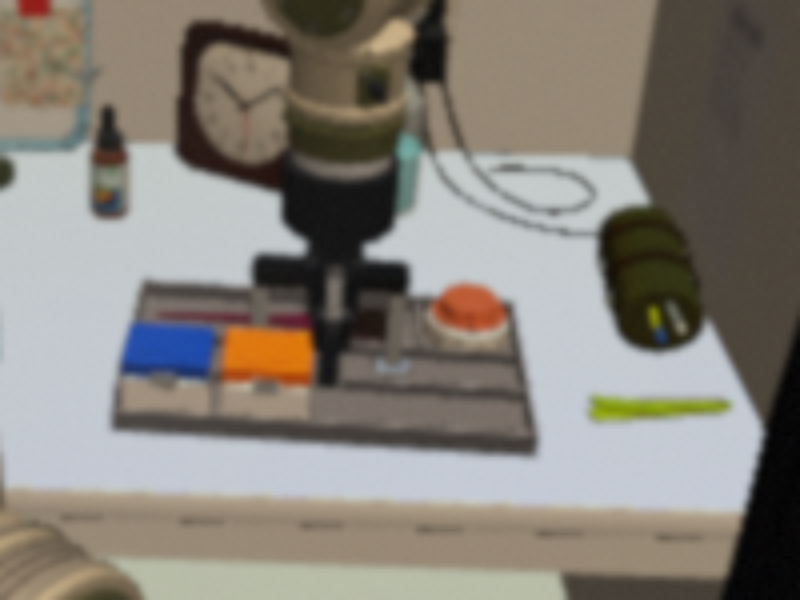

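View pics/top3.png

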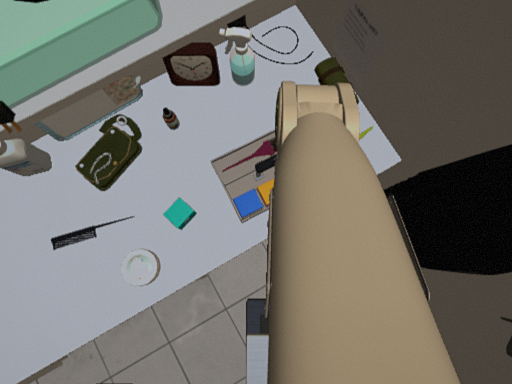

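{"op": "drive_tool", "data": {
  "plan": "-1 0 0 3 0 0 0; -1 0 0 2 0 0 0; -1 0 0 0 0 0 0"
}}

```text
clock: 5.35
tcp_pos: [0.5181, 0.0615, 0.0492]
orientation: [-0.686, 0.688, 0.168, -0.164]
wrist_force: [-0.0, 0.1, -0.2]
finger_gap: 0.0001
```

{"op": "drive_tool", "data": {
  "plan": "-1 0 0 1.5 0 0 0; -1 0 0 0 0 0 0"
}}

```text
clock: 5.6
tcp_pos: [0.5174, 0.0629, 0.0492]
orientation: [-0.686, 0.688, 0.168, -0.164]
wrist_force: [0.5, 0.7, -0.4]
finger_gap: -0.0002
```

```bash
python3 g.py .5407 .0145 .047; python3 -c "
from h import *
snap('scene','sc4')
b=cv2.imread('pics/sc4.png')[160:240,220:340]
cv2.imwrite('pics/sc4c.png',cv2.resize(b,None,fx=6,fy=6))"
```

```text
t 5.6 pos [0.5174 0.0629 0.0492] gap -0.0002 F [ 0.5   0.71 -0.43] M [-0.02  0.02  0.01]
shift mm [ -1.4   2.4 -53.7] turn deg [0.23 0.17 0.26]
```

View pics/sc4c.png

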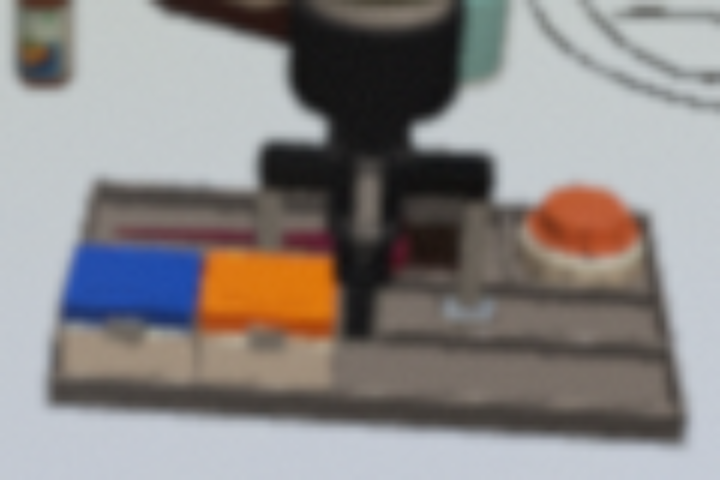

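{"op": "drive_tool", "data": {
  "plan": "-1 0 0 1 0 0 0; -1 0 0 0 0 0 0"
}}

```text
clock: 5.9
tcp_pos: [0.517, 0.0638, 0.0492]
orientation: [-0.686, 0.688, 0.168, -0.164]
wrist_force: [-0.1, 0.2, 0.1]
finger_gap: -0.0
```

{"op": "drive_tool", "data": {
  "plan": "-1 0 0 1 0 0 0; -1 0 0 0 0 0 0"
}}

```text
clock: 6.15
tcp_pos: [0.5165, 0.0647, 0.0492]
orientation: [-0.686, 0.688, 0.168, -0.164]
wrist_force: [-0.4, -0.4, -0.9]
finger_gap: 0.0001
```

```bash
python3 g.py .5407 .0145 .047; python3 -c "
from h import *
snap('scene','sc5')
b=cv2.imread('pics/sc5.png')[160:240,220:340]
cv2.imwrite('pics/sc5c.png',cv2.resize(b,None,fx=6,fy=6))
for a in 'sc3','sc4','sc5':
  p=np.load(f'pics/{a}.npz')['p'];h=cv2.cvtColor(p,cv2.COLOR_RGB2HSV)
  for lo,hi in (((12,180,150),(25,255,255)),((105,150,80),(125,255,255)),((0,130,130),(9,255,255))):
    m=cv2.inRange(h,lo,hi); m[:160]=0;m[:,:220]=0;m[:,345:]=0;M=cv2.moments(m,True);print(a,round(M['m10']/M['m00'],2),round(M['m01']/M['m00'],2),M['m00'])
  print(p[218:222,225:290:1].astype(int).sum(2).mean(0).round()[20:45])
"
```

```text
t 6.15 pos [0.5165 0.0647 0.0492] gap 0.0001 F [-0.44 -0.43 -0.94] M [ 0.   -0.02  0.  ]
shift mm [ -1.4   2.4 -55.7] turn deg [0.24 0.16 0.26]
sc3 266.55 207.61 233.0
sc3 241.65 206.98 232.0
sc3 315.22 197.1 147.0
[425. 426. 428. 430. 429. 436. 424. 366. 338. 350. 380. 418. 427. 432.
 432. 432. 432. 428. 416. 406. 406. 403. 402. 407. 416.]
sc4 264.51 207.62 228.0
sc4 241.61 206.98 231.0
sc4 313.57 197.46 148.0
[424. 424. 426. 429. 431. 435. 423. 378. 387. 420. 432. 432. 429. 434.
 433. 428. 419. 411. 406. 407. 406. 408. 417. 428. 432.]
sc5 263.9 207.64 225.0
sc5 241.47 206.97 228.0
sc5 313.93 197.42 151.0
[427. 424. 429. 430. 430. 436. 420. 390. 410. 430. 430. 430. 430. 432.
 427. 420. 414. 411. 406. 406. 408. 414. 426. 429. 430.]
```

View pics/sc5c.png

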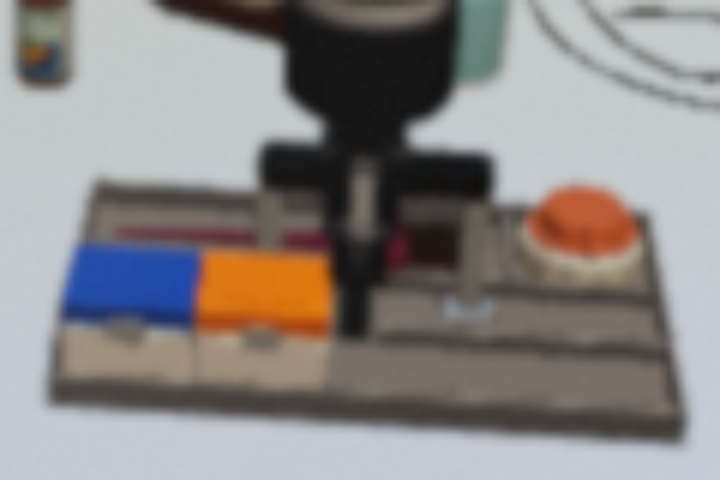

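{"op": "drive_tool", "data": {
  "plan": "-1 0 0 1 0 0 0; -1 0 0 0 0 0 0"
}}

```text
clock: 6.45
tcp_pos: [0.516, 0.0656, 0.0492]
orientation: [-0.686, 0.688, 0.168, -0.164]
wrist_force: [0.0, -0.3, -0.4]
finger_gap: 0.0001
```

{"op": "drive_tool", "data": {
  "plan": "-1 0 0 0.7 0 0 0; -1 0 0 0 0 0 0"
}}

```text
clock: 6.7
tcp_pos: [0.5159, 0.0661, 0.0492]
orientation: [-0.686, 0.689, 0.168, -0.164]
wrist_force: [-0.3, -0.5, -0.1]
finger_gap: -0.0002
```

```bash
cat > c.py <<'E'
from h import *
import sys
for a in sys.argv[1:]:
  p=np.load(f'pics/{a}.npz')['p'];h=cv2.cvtColor(p,cv2.COLOR_RGB2HSV);o=[]
  for lo,hi in (((12,180,150),(25,255,255)),((105,150,80),(125,255,255)),((0,130,130),(9,255,255))):
    m=cv2.inRange(h,lo,hi); m[:160]=0;m[:,:220]=0;m[:,345:]=0;M=cv2.moments(m,True);o+=[round(M['m10']/M['m00'],2),round(M['m01']/M['m00'],2)]
  print(a,o,p[218:222,250:257].astype(int).sum(2).mean(0).round())
E
python3 g.py .5407 .0145 .047; python3 -c "
from h import *
snap('scene','sc6')"
python3 c.py sc5 sc6
```

```text
t 6.7 pos [0.5159 0.0661 0.0492] gap -0.0002 F [-0.31 -0.53 -0.05] M [-0.03 -0.06  0.  ]
shift mm [ -1.5   2.5 -57.2] turn deg [0.27 0.15 0.27]
sc5 [263.9, 207.64, 241.47, 206.97, 313.93, 197.42] [436. 420. 390. 410. 430. 430. 430.]
sc6 [263.37, 207.49, 241.21, 206.92, 314.1, 197.41] [423. 419. 424. 426. 430. 430. 432.]
```

{"op": "drive_tool", "data": {
  "plan": "-1 0 0 0.7 0 0 0; -1 0 0 0 0 0 0"
}}

```text
clock: 7.0
tcp_pos: [0.5159, 0.0662, 0.0494]
orientation: [-0.686, 0.689, 0.168, -0.164]
wrist_force: [0.5, -0.4, -0.1]
finger_gap: 0.0003
```

```bash
python3 g.py .5407 .0145 .047; python3 -c "
from h import *
snap('scene','sc7')
b=cv2.imread('pics/sc7.png')[160:240,220:340]
cv2.imwrite('pics/sc7c.png',cv2.resize(b,None,fx=6,fy=6))"
python3 c.py sc5 sc6 sc7
```

```text
t 7.0 pos [0.5159 0.0662 0.0494] gap 0.0003 F [ 0.46 -0.41 -0.11] M [-0.12 -0.02  0.01]
shift mm [ -1.5   2.7 -57.3] turn deg [0.33 0.12 0.27]
sc5 [263.9, 207.64, 241.47, 206.97, 313.93, 197.42] [436. 420. 390. 410. 430. 430. 430.]
sc6 [263.37, 207.49, 241.21, 206.92, 314.1, 197.41] [423. 419. 424. 426. 430. 430. 432.]
sc7 [263.25, 207.41, 241.11, 206.89, 312.61, 197.86] [412. 396. 410. 427. 430. 429. 430.]
```

View pics/sc7c.png

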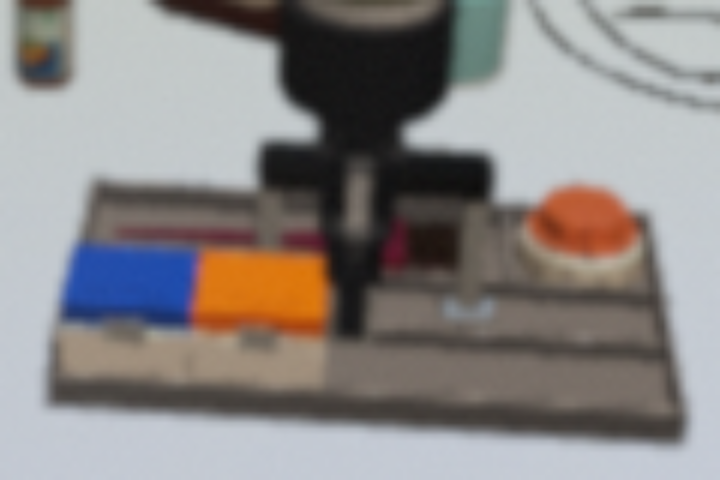

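{"op": "drive_tool", "data": {
  "plan": "-1 0 0 -3 0 0 0; -1 0 0 -6 0 0 0; -1 -3 0 -3 0 0 0; -1 0 -30 0 0 0 0; -1 0 -40 0 0 0 0; -1 0 -40 0 0 0 0; 1 0 -15 -30 0 0 0; 1 0 0 0 0 0 0"
}}

```text
clock: 8.05
tcp_pos: [0.5302, 0.026, 0.1772]
orientation: [-0.687, 0.688, 0.167, -0.165]
wrist_force: [-0.5, 0.8, -0.2]
finger_gap: 0.0357
```

```bash
python3 g.py .571 .0876 .13; python3 -c "
from h import *
snap('scene','sc8');snap('top','top8')
a=cv2.imread('pics/top8.png')[90:240,190:360];cv2.imwrite('pics/top8c.png',cv2.resize(a,None,fx=4,fy=4))
b=cv2.imread('pics/sc8.png')[160:240,220:340]
cv2.imwrite('pics/sc8c.png',cv2.resize(b,None,fx=6,fy=6))"
python3 c.py sc7 sc8; python3 m.py top8
```

```text
t 8.05 pos [0.5302 0.026  0.1772] gap 0.0357 F [-0.48  0.82 -0.23] M [0.08 0.04 0.02]
shift mm [64.3 47.2 36.4] turn deg [0.14 0.13 0.12]
sc7 [263.25, 207.41, 241.11, 206.89, 312.61, 197.86] [412. 396. 410. 427. 430. 429. 430.]
sc8 [263.53, 207.49, 241.14, 206.82, 312.42, 197.74] [413. 396. 411. 424. 431. 430. 429.]
orange 450 [268.9 191.8] z 0.0536 depthmean [0.4974 0.1035] rayrect [498.  103.4] [48.5 57.2] 27.1
blue 467 [247.4 202.9] z 0.0535 depthmean [0.4694 0.1565] rayrect [470.4 156.6] [49.3 57.5] 26.9
timer [291 121  11   8  33] [296.3030303  123.66666667] z 0.039407644818193505
timer [260 200   1   1   1] [260. 200.] z 0.051149423282487685
grip 655 [283.8 155.6] z 0.0924 depthmean [0.5529 0.0772] rayrect [569.6  62.1] [ 89.  136.3] 45.1
grip [180  80  39   5 186] [198.98387097  82.05376344] z 0.014614015774834677
```

View pics/sc8c.png

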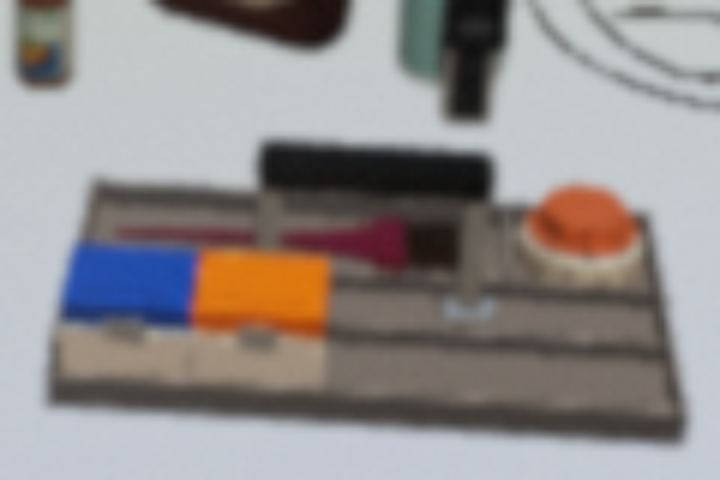

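View pics/top8c.png

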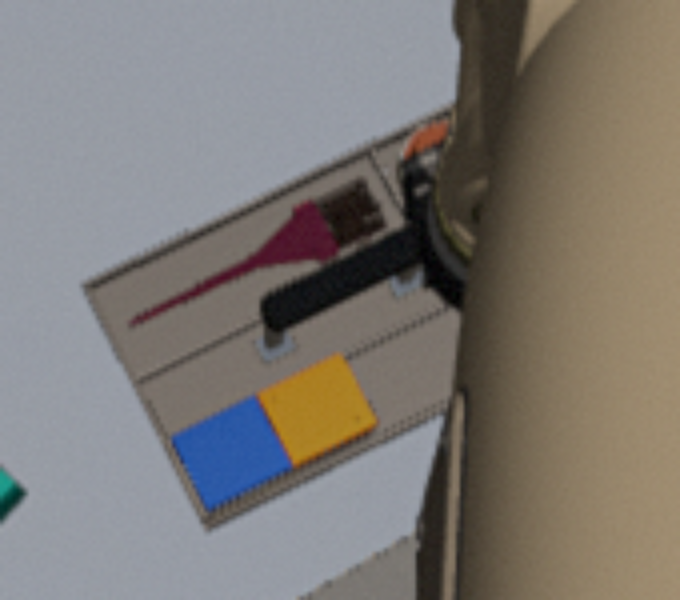

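{"op": "drive_tool", "data": {
  "plan": "0.2 22 0 12 0 0 0; 0.2 22 0 12 0 0 0; 0.2 20 0 10 0 0 0; 0.2 0 0 0 0 0 0; 0.2 0 0 0 0 0 0"
}}

```text
clock: 8.78
tcp_pos: [0.5641, 0.0903, 0.1693]
orientation: [0.689, -0.686, -0.162, 0.172]
wrist_force: [0.6, -0.0, -0.2]
finger_gap: 0.0515
```

```bash
python3 g.py .572 .087 .083; python3 -c "
from h import *
snap('scene','sc9')
b=cv2.imread('pics/sc9.png')[130:240,220:340]
cv2.imwrite('pics/sc9c.png',cv2.resize(b,None,fx=5,fy=5))"
```

```text
t 8.78 pos [0.5641 0.0903 0.1693] gap 0.0515 F [ 0.59 -0.04 -0.18] M [ 0.02 -0.02 -0.03]
shift mm [ 6.6 86.2 -7.2] turn deg [-0.41  0.29 -0.71]
```

View pics/sc9c.png

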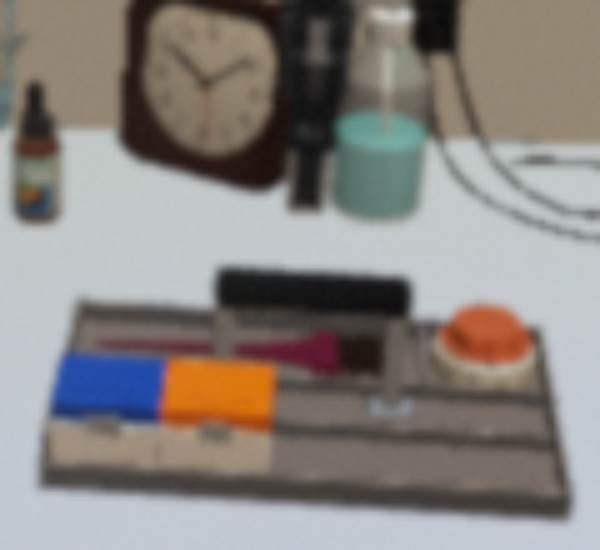

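{"op": "drive_tool", "data": {
  "plan": "0.2 6 10 -7 -0.4 0.3 -0.7; 0.2 0 10 0 0 0 0; 0.2 0 0 0 0 0 0"
}}

```text
clock: 9.2
tcp_pos: [0.5718, 0.0852, 0.1472]
orientation: [-0.688, 0.688, 0.164, -0.164]
wrist_force: [-0.3, 0.1, 0.7]
finger_gap: 0.0515
```

```bash
python3 g.py .572 .087 .083; python3 -c "
from h import *
p,_=snap('scene','s10')
h=cv2.cvtColor(p,cv2.COLOR_RGB2HSV);m=cv2.inRange(h,(0,0,0),(180,255,50));m[:175]=0;m[:,:255]=0;m[200:]=0;m[:,310:]=0
k,l,s,c=cv2.connectedComponentsWithStats(m);i=1+np.argmax(s[1:,4]);print(s[i],c[i],ray('scene',*c[i],.085))"
```

```text
t 9.2 pos [0.5718 0.0852 0.1472] gap 0.0515 F [-0.31  0.06  0.65] M [-0.01 -0.    0.07]
shift mm [ 1.  64.2  1.5] turn deg [-0.01 -0.15 -0.03]
[264 185  37   9 256] [282.11328125 188.5625    ] [0.56670346 0.08381357 0.085     ]
```

{"op": "drive_tool", "data": {
  "plan": "0.2 0 15 1 0 0 0; 0.2 0 15 0 0 0 0; 0.2 0 15 0 0 0 0; 0.2 0 10 0 0 0 0; 0.2 0 0 0 0 0 0"
}}

```text
clock: 9.88
tcp_pos: [0.5711, 0.0861, 0.0882]
orientation: [0.688, -0.688, -0.164, 0.165]
wrist_force: [0.0, -0.3, 0.5]
finger_gap: 0.0515
```

```bash
python3 g.py .572 .087 .083
```

```text
t 9.88 pos [0.5711 0.0861 0.0882] gap 0.0515 F [ 0.04 -0.32  0.5 ] M [-0.06  0.04  0.03]
shift mm [1.2 5.1 0.3] turn deg [-0.02 -0.15 -0.06]
```

{"op": "drive_tool", "data": {
  "plan": "0.2 1 5 0 0 0 0; 0.2 0 0 0 0 0 0"
}}

```text
clock: 10.12
tcp_pos: [0.5725, 0.0866, 0.0832]
orientation: [-0.688, 0.688, 0.164, -0.164]
wrist_force: [-0.1, -0.6, -0.1]
finger_gap: 0.0509
```

{"op": "drive_tool", "data": {
  "plan": "-0.2 0 0 0 0 0 0; -0.3 0 0 0 0 0 0; -0.35 0 0 0 0 0 0; -0.4 0 0 0 0 0 0; -1 0 0 0 0 0 0; -1 0 0 0 0 0 0",
  "grip_force": 45
}}

```text
clock: 10.88
tcp_pos: [0.5736, 0.0868, 0.0847]
orientation: [-0.688, 0.688, 0.165, -0.163]
wrist_force: [0.2, -0.0, -0.4]
finger_gap: 0.0234
```

```bash
python3 g.py .572 .087 .083;python3 -c "
from h import *
snap('scene','s11')
b=cv2.imread('pics/s11.png')[130:240,220:340]
cv2.imwrite('pics/s11c.png',cv2.resize(b,None,fx=5,fy=5))"
```

```text
t 10.88 pos [0.5736 0.0868 0.0847] gap 0.0234 F [ 0.21 -0.   -0.36] M [0.04 0.01 0.02]
shift mm [-1.3  1.7  0.9] turn deg [ 0.07 -0.14  0.14]
```

View pics/s11c.png

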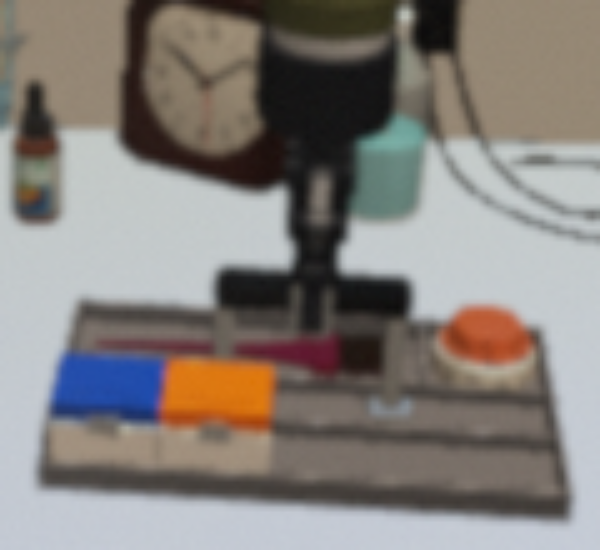

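{"op": "drive_tool", "data": {
  "plan": "-1 0 -3 0 0 0 0; -1 0 -5 0 0 0 0; -1 0 -5 0 0 0 0; -1 0 0 0 0 0 0; -1 0 0 0 0 0 0"
}}

```text
clock: 11.55
tcp_pos: [0.5713, 0.0866, 0.0962]
orientation: [0.688, -0.688, -0.163, 0.165]
wrist_force: [0.0, -1.1, -4.6]
finger_gap: 0.0232
```

```bash
python3 g.py .5736 .0868 .1847;python3 -c "
from h import *
snap('scene','s12')
b=cv2.imread('pics/s12.png')[130:240,220:340]
cv2.imwrite('pics/s12c.png',cv2.resize(b,None,fx=5,fy=5))"
```

```text
t 11.55 pos [0.5713 0.0866 0.0962] gap 0.0232 F [ 0.02 -1.07 -4.57] M [ 0.01 -0.01 -0.  ]
shift mm [  1.9 -88.5  -0.8] turn deg [-0.07 -0.15 -0.16]
```

View pics/s12c.png

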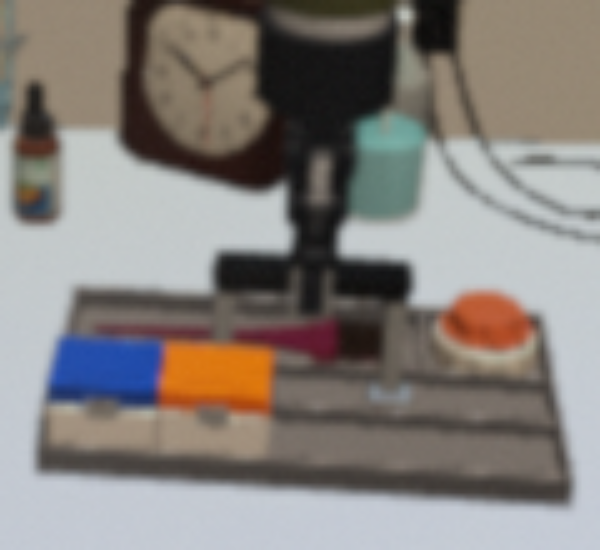

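{"op": "drive_tool", "data": {
  "plan": "-1 0.5 -4 0 0 0 0; -1 0.5 -7 0 0 0 0; -1 0.5 -9 0 0 0 0; -1 0 -9 0 0 0 0; -1 0 -9 0 0 0 0; -1 0 -7 0 0 0 0; -1 0 -4 0 0 0 0; -1 0 0 0 0 0 0"
}}

```text
clock: 12.6
tcp_pos: [0.5733, 0.0874, 0.1496]
orientation: [0.688, -0.688, -0.164, 0.165]
wrist_force: [1.2, 0.3, -5.1]
finger_gap: 0.0233
```

```bash
python3 g.py .5736 .0868 .1847
```

```text
t 12.6 pos [0.5733 0.0874 0.1496] gap 0.0233 F [ 1.17  0.28 -5.1 ] M [-0.05 -0.02 -0.  ]
shift mm [ -0.1 -35.1  -0.6] turn deg [-0.02 -0.15 -0.07]
```

{"op": "drive_tool", "data": {
  "plan": "-1 0 -4 0 0 0 0; -1 0 -7 0 0 0 0; -1 0 -8 0 0 0 0; -1 0 -7 0 0 0 0; -1 0 -4 0 0 0 0; -1 0 -2 0 0 0 0; -1 0 0 0 0 0 0; -1 0 0 0 0 0 0"
}}

```text
clock: 13.6
tcp_pos: [0.5729, 0.0874, 0.1832]
orientation: [0.688, -0.688, -0.163, 0.165]
wrist_force: [0.5, -0.5, -4.4]
finger_gap: 0.0234
```

```bash
python3 g.py .5736 .0868 .1847; python3 -c "
from h import *
snap('scene','s13');p,d=snap('top','t13')
b=cv2.imread('pics/s13.png')[110:240,210:350]
cv2.imwrite('pics/s13c.png',cv2.resize(b,None,fx=4.5,fy=4.5))"; python3 m.py t13 0.1
```

```text
t 13.6 pos [0.5729 0.0874 0.1832] gap 0.0234 F [ 0.51 -0.49 -4.39] M [0.04 0.   0.03]
shift mm [ 0.3 -1.5 -0.8] turn deg [-0.06 -0.15 -0.14]
orange none
blue 240 [238.4 197.2] z 0.1524 depthmean [0.4656 0.174 ] rayrect [463.8 178.2] [58.  28.7] 0.4
timer none
grip [180  80  39   5 185] [198.99459459  82.06486486] z 0.014655224585839101
grip [248 167   1  13  13] [248. 173.] z 0.6821306641013261
```

View pics/s13c.png

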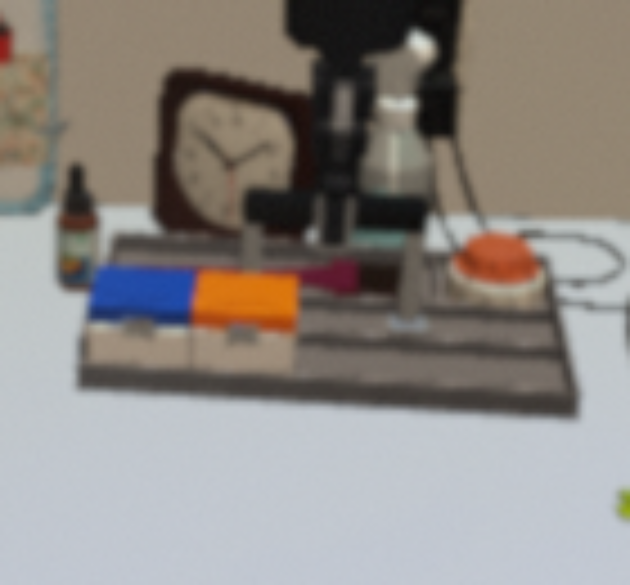

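View pics/t13.png

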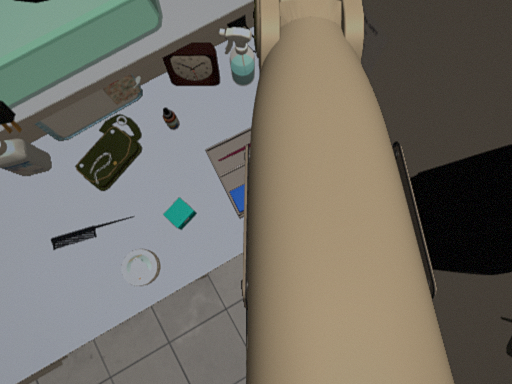

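{"op": "drive_tool", "data": {
  "plan": "-1 0 0 0 0 0 0; -1 0 0 0 0 0 0"
}}

```text
clock: 13.95
tcp_pos: [0.5727, 0.0874, 0.1828]
orientation: [0.688, -0.688, -0.163, 0.165]
wrist_force: [-0.1, 0.4, -4.8]
finger_gap: 0.0235
```

```bash
python3 g.py .5736 .0868 .1847; python3 -c "
from h import *
snap('scene','s14')
for a in 'sc8','s13','s14':
  f=np.load(f'pics/{a}.npz');W=world('scene',f['d']);h=cv2.cvtColor(f['p'],cv2.COLOR_RGB2HSV)
  for n,lo,hi in (('or',(12,180,150),(25,255,255)),('bl',(105,150,80),(125,255,255)),('ti',(0,130,130),(9,255,255))):
    m=cv2.inRange(h,lo,hi); m[:150]=0;m[:,:220]=0;m[:,345:]=0
    m=cv2.erode(m,np.ones((3,3),np.uint8))>0; P=W[m]; zt=np.percentile(P[:,2],90);print(a,n,zt.round(4),np.median(P,0).round(4))
"
```

```text
t 13.95 pos [0.5727 0.0874 0.1828] gap 0.0235 F [-0.06  0.37 -4.78] M [ 0.   -0.04 -0.01]
shift mm [ 0.5 -1.9 -0.9] turn deg [-0.08 -0.15 -0.17]
sc8 or 0.0562 [0.4939 0.1012 0.0548]
sc8 bl 0.0562 [0.4631 0.1537 0.0548]
sc8 ti 0.042 [0.6576 0.0097 0.0396]
s13 or 0.1551 [0.4915 0.101  0.1537]
s13 bl 0.155 [0.4607 0.1538 0.1537]
s13 ti 0.1395 [0.6551 0.0101 0.1363]
s14 or 0.1544 [0.4912 0.1007 0.1533]
s14 bl 0.1544 [0.4604 0.1543 0.1533]
s14 ti 0.1391 [0.6537 0.0099 0.1362]
```

```bash
python3 -c "
from h import *
print(job.hand_in())"
```

```text
the job is handed in; nothing more can be done
None
```

The orange case now sits flush against the blue one. The caddy is being held by its black grip about 98 mm above the worktop, and I've handed the job in.

- **Slide:** I pushed the orange case along its lane with shut fingers until it stopped against the blue case and the lane stop. The last top view put the case centres 59.9 mm apart. In the next scene views the caddy showed no visible movement on the worktop from the push.
- **Lift:** I gripped the bar at 45 N (finger opening 23.4 mm). I then raised the caddy in small steps, with the load reading a steady 4.4 to 4.8 N.
- **Last checks:** both lids rose about 98 mm and the timer about 97 mm, so any tilt is about 0.3° or less. The cases still touched and the timer looked seated in its pocket. The job took about 14 s.
- **Limits of these checks:**
  - At the end the arm hid most of the caddy from the top camera, so the final checks rest on the scene camera alone.
  - The wrist force stayed within its noise even at contact. I judged contact from the tool stopping, a small wrist moment and the pictures.
  - The hold sagged about 0.4 mm during the last idle moves.

I kept the arm clear of the other things on the worktop. I saw none of them displaced, but I did not measure them.

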